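# Refit a spring-axle roller in a potting-bench roller track

### The job

The middle roller of the green roller track has been taken out and lies in the wooden cradle. Put it back: rest its spring-loaded brass plunger in the blue open-topped slot bracket, push the roller against it so that the spring is squeezed, lower the red end and let it spring into the red round socket, then let go so the roller sits level and fully home at both ends. Leave the two pots and the bucket standing where they are.

Things in the scene. Friction and masses are not known exactly. Their poses are not given: they have to be found in the camera images.
- roller_center (a point): Centre of the loose roller: aluminium tube 130 mm long, 40 mm in diameter, about 270 g, lying level, centre 44 mm above the bench at the start; grip it across its middle. x runs along it towards the plunger end (blue band, brass pin); the -x end has a red band and a fixed steel pin. Pins are 12 mm in diameter. Steel pin's tip: 85 mm from the centre; relaxed plunger's tip: 109 mm.
- roller: The same loose roller as a body; same origin and axes as its centre (it can turn about its x axis). The steel pin stands 20 mm out of the tube, the relaxed plunger 44 mm; 194 mm tip to tip.
- plunger (a joint): How far the brass plunger is pushed into the roller, m: 0 relaxed (fully out), 0.028 fully in. The spring pushes back with about 2 N at 0 rising to 7.6 N at 0.028. The pins are greased and slide easily; with a weak grip the tube can tip in the fingers.
- plunger_tip (a point): Free end of the brass plunger, on the roller's axis.
- cradle: Fixed wooden cradle, base board 150 x 80 x 8 mm, origin under its centre, x along the roller. Two saddle blocks 16 mm thick, 60 mm wide and 36 mm high at x = -48 and +48 mm hold the tube; the 80 mm between them is free for fingers above the board.
- seat (a point): Where the roller's centre belongs when fitted, 70.5 mm above the bench, in the fixed green track; x points along the axis towards the blue slot bracket, z up. Fixed 40 mm rollers lie parallel at y = -110 and +110 mm, same height. Side rails are 85 mm high, inner faces at x = -91 and +109 mm. When fitted, the steel pin's tip is at x = -85 mm and the plunger is in by about 6 mm.
- slot (a point): Point on the blue bracket's back plate where the fitted plunger's tip presses, 103 mm to +x of the seat; same axes. Upright groove 11 mm deep along x, open to the roller and at the top, 18 mm wide from its bottom (6 mm below) to 12 mm above this point, then flaring to 40 mm at 58 mm above. The back plate reaches 64 mm above: the plunger can be pressed on it high up and slid down.
- socket (a point): Centre of the red round socket's mouth, 75 mm above the bench, 71 mm to -x of the seat; same axes. It opens to +x, is 14 mm deep, 26 mm wide at the mouth narrowing to 22 mm, 35 mm in outside diameter, closed all round: the pin can only enter along the axis. The steel pin rests on its lower side, 4.5 mm below its centre.
- pot_red_mid (a point): Middle (half-way up) of a red plastic pot, 80 mm wide, 75 mm high: leave it alone.
- pot_green_mid (a point): Middle of a green plastic pot, 80 mm wide, 75 mm high: leave it alone.
- bucket_mid (a point): Middle of a small plain grey metal bucket (no handle), 100 mm wide, 120 mm high: leave it alone.

How it is judged (in metres and radians):
On the way:
1. the plunger is squeezed in by more than 12 mm against the blue slot bracket (value of joint plunger above 0.012 m and horizontal distance between plunger_tip and slot below 0.02 m), for 0.1 s.
At the end, for the whole second after the job is handed in: The roller lies at rest between the brackets: its centre within 8 mm of the seat, its axis within 0.05 rad of the seat's x axis, the plunger's tip within 9 mm of the slot point with the plunger pressed in by 2 to 11 mm (so the steel pin is in the red socket), moving slower than 0.02 m/s (distance between roller_center and seat below 0.008 m and angle between the x axis of roller_center and the x axis of seat, either way round below 0.05 rad and distance between plunger_tip and slot below 0.009 m and value of joint plunger between 0.002 and 0.011 m and linear speed of roller below 0.02 m/s); the robot touches nothing.
It fails at once if the pot red is knocked over or shoved away (distance of pot_red_mid from where it was at the start of the episode above 0.03 m or angle between pot_red_mid's own z axis and vertical above 0.5 rad).
It fails at once if the pot green is knocked over or shoved away (distance of pot_green_mid from where it was at the start of the episode above 0.03 m or angle between pot_green_mid's own z axis and vertical above 0.5 rad).
It fails at once if the bucket is knocked over or shoved away (distance of bucket_mid from where it was at the start of the episode above 0.03 m or angle between bucket_mid's own z axis and vertical above 0.5 rad).
It also fails if it takes over 42 s, if anything falls off the work surface, if the arm or the gripper's body presses on something with over 40 N, if the wrist force passes 120 N, or if a joint passes its speed limit or range.

### The arm

A 7-joint arm with a two-finger parallel gripper is mounted at the origin on the work surface. World frame = base frame: x ahead of the robot, y to its left, z up, the work surface at z = 0. Lengths are in m, angles in degrees, forces in N, time in s.
With the tool pointing down it reaches from about 0.425 to 0.875 m from the base axis. Payload 4.7 kg.
Tool frame: the origin (TCP) lies on the front face of the gripper's body, between the roots of the fingers; the fingertips stand 70 mm ahead of it and the grasp point (between the pads) lies 51 mm ahead of it (tip_extent is the distance from the TCP to the fingertips, in m); z points along the fingers, y is the direction in which the jaws open and shut (so a half turn about z gives the same grasp; the last joint's range is limited). The gripper opens to 87 mm and grips with 3 to 60 N. Pads are 19 mm wide; open, the fingers measure 117 mm over their backs; the gripper's body (75 mm by 190 mm) begins 51 mm behind the grasp point.
Start: joints at [71.224, 18.392, -4.016, 83.108, 1.295, 78.541, -3.26], TCP at [0.218, -0.612, 0.292] pointing down, gripper open.
Joint ranges: [-163.93, 163.93], [-17.29, 119.83], [-79.2, 71.16], [3.27, 140.29], [-89.18, 269.18], [5.43, 117.66], [-154.24, 154.24]. Speed limits (degrees/s): [147.25, 147.25, 180, 180, 180, 180, 180].

### API

Orientations are given as [roll, pitch, yaw] about the fixed x, y, z axes, in that order (R = Rz(yaw) Ry(pitch) Rx(roll)).
In Python, from cell import * gives the robot as it stands.
- The arm moves only by the tool carry_out, never from a script. Its argument "increments" is text: rows parted by semicolons, each of 7 numbers parted by spaces: the opening, from 0 (shut) to 1 (fully open), then the shift along the tool's x, y, z in m, then the turn, a rotation vector about the tool's x, y, z in degrees. A call has 1 to 20 rows; each row shifts and turns the pose as measured when the row begins, along the tool's axes as they then stand; what a row does not reach is not made up. A row lasts 1/8 s, in which the tool goes at most 62.5 mm and 10.7 degrees, less where a joint would pass 70% of its speed; a pose out of reach is approached as far as the arm can. A call is refused whole if a number of a shift passes 0.0625 or a number of a turn 10.7, either way. A call with a gripper value outside its range is refused whole. The fingers move at their own pace and stop on an object; "force" is the grip in N (left out, the last holds). Time passes only in rows, so rows that do not move let the fingers close. It gives the time, the measured TCP pose, the force and the opening at its end, in the units of the state.
- get_obs(): the state, without advancing time (a new reading comes with each control period).
- read_camera(name): name is "side" or "top"; returns a dict with "img" (384x512x3 uint8, blue, green, red), "fx", "fy", "cx", "cy" (pixels), "world_from_camera" (4x4, takes a point from camera to world coordinates). Camera axes: x right, y down, z forward; pixel columns grow to the right and rows downward; lengths in m; the calibration is good to about 2 mm. A picture is of the moment at which its call begins. There is no depth.
- sign_off(): hands the job in, once; it reports no verdict.
Trained networks look in a picture, given as the dict that the camera call returned (one of the last four; its "shot" number tells which), for a name from the list of things; names that differ only in an ending like _2 or _b are one class to them, and where a whole thing is asked for, a point or a joint stands for the part that bears it (a point fixed in the world has none). Each returns a list of dicts, best first, with "confidence" (0 to 1); they miss things now and then, are a little off and sometimes report something else, mostly with a low value. They report only what shows in the picture. A call takes as long as a camera call.
- masks_of(target, picture): "pixels" (384x512 bool, what is visible of it) and "bbox" ([left, top, right, bottom] in pixels, round what is visible of it).
The state is a dict: "time_s": time; "qpos": joint angles; "joint_velocities": joint speeds; "effort": joint torques, N m; "tool_pos": TCP position; "tool_rot": TCP orientation; "force": force on the tool from outside, world axes, zero at the start; "wrist_torque": the same for the moment, N m; "grip_width": finger opening in m.
Only numpy, scipy, OpenCV 4.12 (cv2) and the standard library are available. Lean on these libraries where they do the work, as an engineer would, in place of code of your own. Each camera call takes 0.05 s, during which the arm holds its last target.

## Working session

There is one attempt and no reset: what is moved stays moved. The work goes in short steps, Python scripts to look and compute and a tool call to move; the robot and the scene stay as the last step left them, time stands still between calls to the robot, and variables do not carry over. Pictures are saved under pics/ and viewed, and the job is handed in when it is done.

Besides the shell and the picture viewer there is one more tool, called after "Request:" as name(argument=value, ...) on one line, values as JSON. carry_out: Moves the arm, as the interface text tells. Its arguments: {"type":"object","properties":{"increments":{"type":"string"},"force":{"type":"number"}},"required":["increments"]}

```bash
mkdir -p pics; ls; python3 - <<'E'
from cell import *
import cv2
print(get_obs())
for n in ("side","top"):
    p=read_camera(n); cv2.imwrite(f"pics/{n}0.png",p["img"])
    print(n,p["fx"],p["fy"],p["cx"],p["cy"],p["world_from_camera"].round(4).tolist() if hasattr(p["world_from_camera"],'round') else p["world_from_camera"])
    for t in ("roller","cradle","plunger","slot","socket","seat","pot_red_mid","pot_green_mid","bucket_mid"):
        try:
            for m in masks_of(t,p)[:2]: print(t,m["confidence"],m["bbox"],m["pixels"].sum())
        except Exception as e: print(t,e)
E
```

```text
pics
{'time_s': 0.0, 'qpos': array([71.22440951, 18.43689573, -4.01671268, 83.17579109,  1.29662892,
       78.53911962, -3.26240204]), 'joint_velocities': array([-0.09026116,  0.00673335,  0.00444722,  0.10977918, -0.08064917,
        0.04862196,  0.06680951]), 'effort': array([-1.53342253e-04, -4.91274619e+01, -4.03958475e-01, -3.12529314e+01,
       -6.37789420e-02,  4.36821766e-02,  1.80785332e-04]), 'tool_pos': array([ 0.2176885 , -0.61201753,  0.29117828]), 'tool_rot': array([-1.79893532e+02,  6.96975300e-03,  1.95844102e+01]), 'force': array([ 0.15079306, -0.22095812, -0.51230528]), 'wrist_torque': array([ 0.01686225,  0.01342508, -0.04696262]), 'grip_width': 0.08715642408232227}
side 495.26671936541607 495.26671936541607 248.27810150683828 188.66468769030743 [[0.9667, -0.1885, 0.1731, 0.3253], [-0.2558, -0.6969, 0.67, -0.7562], [-0.0057, -0.692, -0.7219, 0.9981], [0.0, 0.0, 0.0, 1.0]]
roller 0.94 [258.4, 290.3, 302.8, 368.5] 1366
roller 0.58 [184.5, 82.4, 219.9, 130.1] 1392
cradle 0.9 [249.8, 303.7, 315.0, 384.0] 1456
plunger 0.4 [260.5, 290.9, 271.1, 301.1] 71
slot 0.91 [188
[... 429 characters left out ...]
4473], [-0.9998, 0.0016, -0.0197, 0.0876], [0.0195, -0.0858, -0.9961, 1.2007], [0.0, 0.0, 0.0, 1.0]]
roller 0.66 [338.9, 200.6, 402.8, 215.6] 687
roller 0.45 [184.5, 131.8, 281.5, 248.5] 3132
cradle 0.77 [344.6, 193.2, 393.9, 220.2] 576
cradle 0.54 [188.3, 131.1, 282.3, 249.6] 3079
plunger 0.6 [185.9, 128.9, 282.1, 250.0] 3148
plunger 0.43 [341.2, 208.4, 351.6, 211.9] 49
slot 0.74 [185.3, 134.3, 281.8, 251.0] 3144
socket 0.69 [185.5, 130.7, 278.9, 248.6] 3197
seat 0.93 [186.8, 132.2, 282.4, 252.3] 3203
seat 0.4 [98.4, 195.3, 140.4, 231.8] 1135
pot_red_mid 0.63 [358.2, 143.5, 390.1, 171.2] 584
pot_green_mid 0.59 [312.7, 145.8, 337.8, 172.2] 551
bucket_mid 0.84 [98.9, 196.8, 141.0, 227.3] 1060
```

```bash
python3 - <<'E'
import cv2
s=cv2.imread("pics/side0.png");t=cv2.imread("pics/top0.png")
cv2.imwrite("pics/s1.png",cv2.resize(s[70:384,150:400],None,fx=2.4,fy=1.9) if 0 else s)
cv2.imwrite("pics/s_tr.png",cv2.resize(s[125:245,175:335],None,fx=5,fy=5,interpolation=cv2.INTER_CUBIC))
cv2.imwrite("pics/s_cr.png",cv2.resize(s[284:384,220:340],None,fx=6,fy=6,interpolation=cv2.INTER_CUBIC))
cv2.imwrite("pics/t_tr.png",cv2.resize(t[125:255,175:295],None,fx=4.5,fy=4.5,interpolation=cv2.INTER_CUBIC))
cv2.imwrite("pics/t_cr.png",cv2.resize(t[170:240,325:415],None,fx=8,fy=8,interpolation=cv2.INTER_CUBIC))
E
```

```text
(no output)
```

View pics/side0.png

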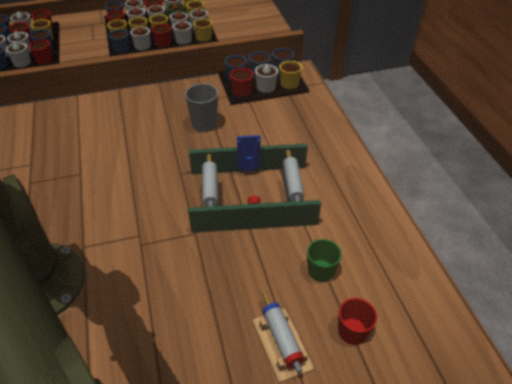

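View pics/top0.png

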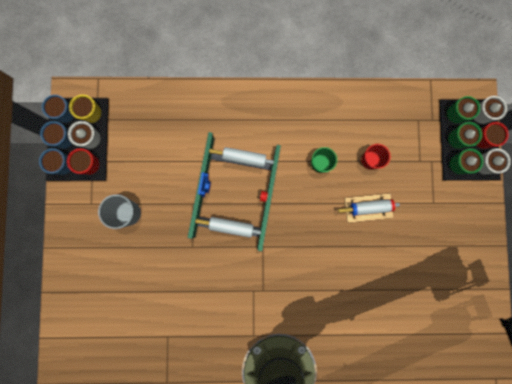

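View pics/s_tr.png

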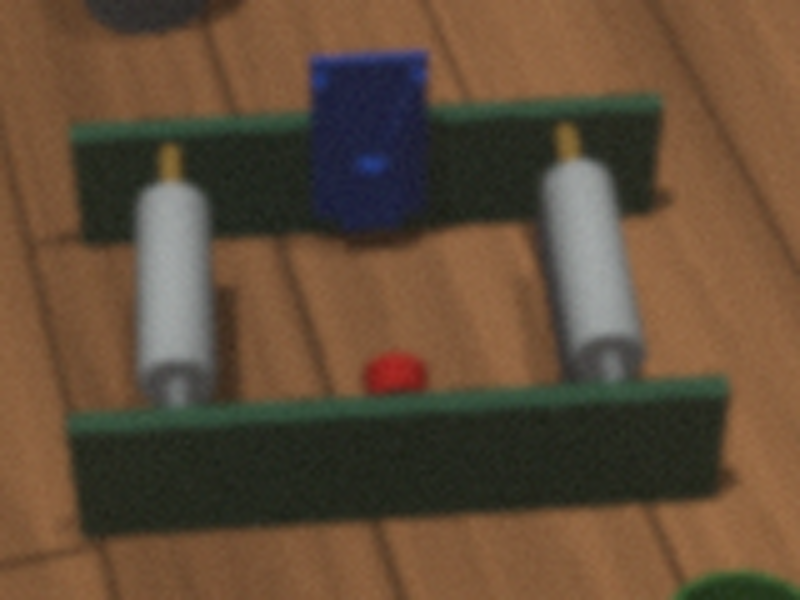

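View pics/s_cr.png

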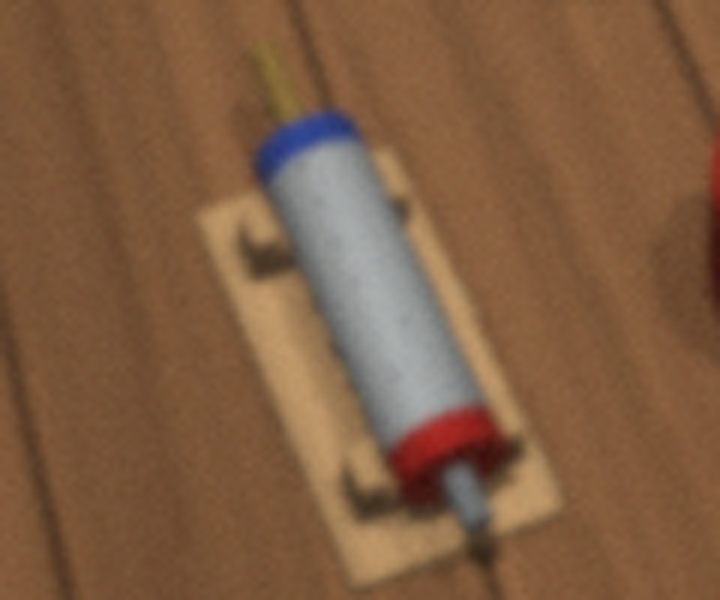

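View pics/t_tr.png

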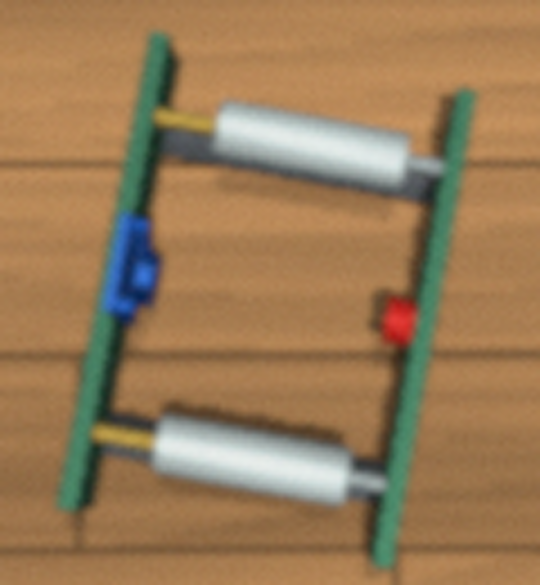

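View pics/t_cr.png

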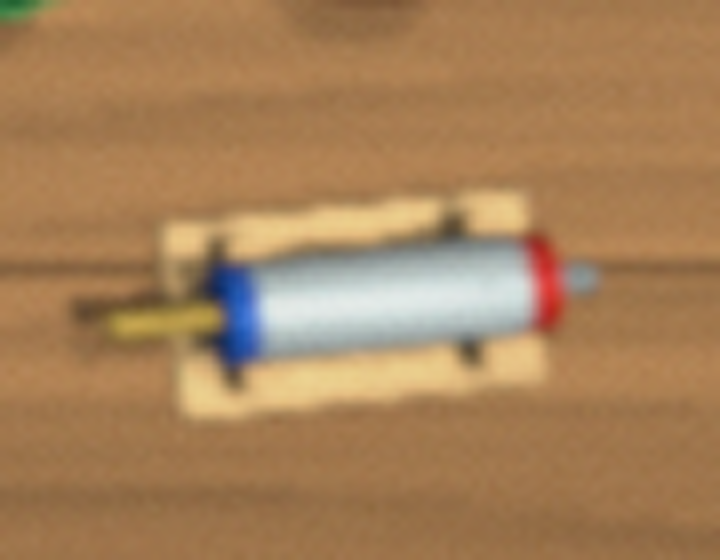

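```bash
cat > h.py <<'E'
import numpy as np, cv2
from scipy.optimize import minimize
def proj(p,P):
    T=np.linalg.inv(np.array(p["world_from_camera"])); P=np.atleast_2d(P)
    c=P@T[:3,:3].T+T[:3,3]
    return np.c_[p["fx"]*c[:,0]/c[:,2]+p["cx"], p["fy"]*c[:,1]/c[:,2]+p["cy"]]
def cyl(x0,x1,r,y=0,z=0):
    a=np.linspace(0,2*np.pi,32,endpoint=False)
    return np.vstack([np.c_[np.full(32,x),y+r*np.cos(a),z+r*np.sin(a)] for x in(x0,x1)])
def W(pose,P): # pose x,y,z,yaw(rad),pitch
    x,y,z,w=pose[:4]; pt=pose[4] if len(pose)>4 else 0
    R=np.array([[np.cos(w),-np.sin(w),0],[np.sin(w),np.cos(w),0],[0,0,1]])@np.array([[np.cos(pt),0,np.sin(pt)],[0,1,0],[-np.sin(pt),0,np.cos(pt)]])
    return np.atleast_2d(P)@R.T+[x,y,z]
S=4
def soft(hulls,shape):
    m=np.zeros((shape[0]*S,shape[1]*S),np.uint8)
    for q in hulls:
        h=cv2.convexHull(q.astype(np.float32)).reshape(-1,2)
        cv2.fillConvexPoly(m,np.round(((h+.5)*S-.5)*256).astype(np.int32),255,shift=8)
    m=cv2.resize(m,(shape[1],shape[0]),interpolation=cv2.INTER_AREA)
    return cv2.GaussianBlur(m,(0,0),0.7)/255.
E
python3 - <<'E'
from cell import *
from h import *
import pickle
ps={n:read_camera(n) for n in("side","top")}
pickle.dump(ps,open("ps.pkl","wb"))
def grey(img):
    f=img.astype(float); sat=f.max(2)-f.min(2); v=f.mean(2)
    return np.clip((35-sat)/15,0,1)*np.clip((v-90)/30,0,1)
def loose(img):
    f=img.astype(float);b,g,r=f[...,0],f[...,1],f[...,2]
    bl=np.clip((b-r-0)/25,0,1); rd=np.clip((r-1.9*g-20)/25,0,1)*np.clip((r-1.9*b-20)/20,0,1)
    return np.maximum(np.maximum(bl,rd),grey(img))
tr={"side":(180,130,335,240),"top":(180,125,290,255)}
lo={"side":(245,285,320,384),"top":(335,190,410,225)}
for n in ps:
    for nm,roi,fn in(("tr",tr,grey),("lo",lo,loose)):
        a=roi[n]; c=ps[n]["img"][a[1]:a[3],a[0]:a[2]]
        m=(fn(c)*255).astype(np.uint8)
        v=np.hstack([c,cv2.cvtColor(m,cv2.COLOR_GRAY2BGR)])
        k=min(790/v.shape[1],590/v.shape[0]);cv2.imwrite(f"pics/m_{nm}_{n}.png",cv2.resize(v,None,fx=k,fy=k))
E
python3 - <<'E'
import cv2,numpy as np
o=[]
for n in("m_tr_side","m_tr_top","m_lo_side","m_lo_top"):
    i=cv2.imread(f"pics/{n}.png"); i=cv2.resize(i,(395,295)); o.append(i)
cv2.imwrite("pics/mm.png",np.vstack([np.hstack(o[:2]),np.hstack(o[2:])]))
E
```

```text
(no output)
```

View pics/mm.png

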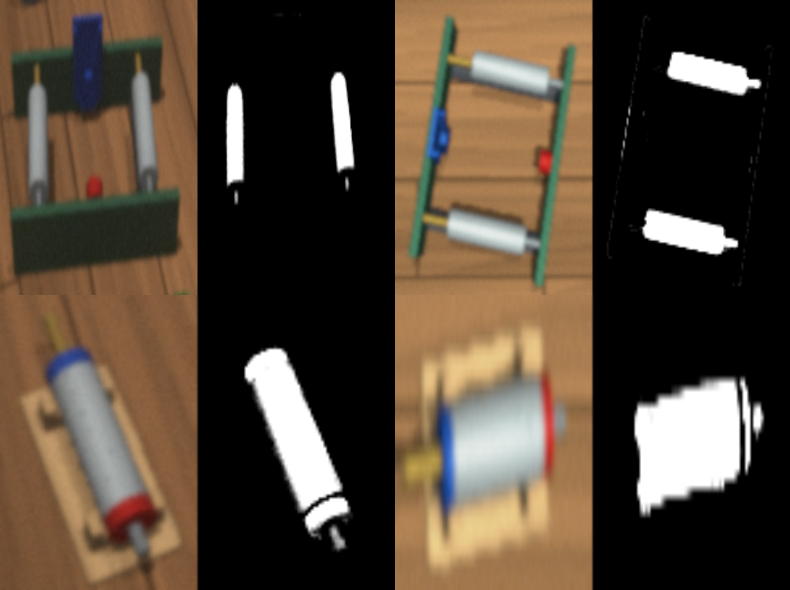

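```bash
cat > fit.py <<'E'
from h import *
import pickle
def grey(img):
    f=img.astype(float); sat=f.max(2)-f.min(2); v=f.mean(2)
    return np.clip((35-sat)/15,0,1)*np.clip((v-90)/30,0,1)
def loose(img):
    f=img.astype(float);b,g,r=f[...,0],f[...,1],f[...,2]
    bl=np.clip((b-r-0)/25,0,1); rd=np.clip((r-1.9*g-20)/25,0,1)*np.clip((r-1.9*b-20)/20,0,1)
    m=np.maximum(np.maximum(bl,rd),grey(img))
    return cv2.morphologyEx(m.astype(np.float32),cv2.MORPH_CLOSE,np.ones((5,5)))
def cost(pose,ps,rois,masks,solid,dont):
    e=0
    for n in ps:
        a=rois[n];sh=(a[3]-a[1],a[2]-a[0]);o=np.array([a[0],a[1]])
        r=soft([proj(ps[n],W(pose,P))-o for P in solid],sh)
        w=1-np.clip(2*soft([proj(ps[n],W(pose,P))-o for P in dont],sh),0,1)
        e+=(w*(r-masks[n])**2).sum()
    return e
def fit(p0,ps,rois,fn,solid,dont):
    masks={n:fn(ps[n]["img"])[rois[n][1]:rois[n][3],rois[n][0]:rois[n][2]] for n in ps}
    best=None;x=np.array(p0,float)
    for st in(.006,.002):
        sx=np.vstack([x]+[x+np.eye(len(x))[i]*(st if i<3 else st*8) for i in range(len(x))])
        r=minimize(cost,x,args=(ps,rois,masks,solid,dont),method="Nelder-Mead",options=dict(initial_simplex=sx,xatol=1e-5,fatol=1e-3,maxiter=400)); x=r.x
    return x,r.fun
E
cat > run1.py <<'E'
from fit import *
ps=pickle.load(open("ps.pkl","rb"))
tr={"side":(180,130,335,240),"top":(180,125,290,255)}
lo={"side":(245,285,320,384),"top":(335,190,410,225)}
def ray(p,u,v,z):
    T=np.array(p["world_from_camera"]);d=T[:3,:3]@[(u-p["cx"])/p["fx"],(v-p["cy"])/p["fy"],1];return T[:3,3]+d*(z-T[2,3])/d[2]
a=ray(ps["top"],338.1,210.2,.044);b=ray(ps["top"],399.3,204.3,.044);print(a,b,np.linalg.norm(a-b))
d=(a-b)/np.linalg.norm(a-b);c=b+d*.085
sol=[cyl(-.065,.065,.02)];dn=[cyl(-.087,-.065,.008),cyl(.065,.11,.008)]
for sub in(("side","top"),("top",),("side",)):
    q={k:ps[k] for k in sub}
    x0=[*c[:2],.044,np.arctan2(d[1],d[0])]
    if len(sub)==2: L,f=fit(x0,q,lo,loose,sol,dn); print("loose",L.round(4),np.degrees(L[3]),f)
    else:
        fz=lambda v:v
# track
t1=ray(ps["top"],*(np.array([312,146])/4.5+[175,125]),.07);t2=ray(ps["top"],*(np.array([252,458])/4.5+[175,125]),.07)
c=(t1+t2)/2;dd=t2-t1;print(t1,t2,np.linalg.norm(dd))  # t1 = y -110, t2 = +110
yaw=np.arctan2(dd[1],dd[0])-np.pi/2
sol=[cyl(-.065,.065,.02,y) for y in(-.11,.11)];dn=[cyl(-.091,-.0651,.01,y) for y in(-.11,.11)]+[cyl(-.067,-.065,.021,y) for y in(-.11,.11)]
Tk,f=fit([*c[:2],.0705,yaw],ps,tr,grey,sol,dn);print("seat",Tk.round(4),np.degrees(Tk[3]),f)
np.savez("est.npz",L=L if 0 else fit(x0,ps,lo,loose,[cyl(-.065,.065,.02)],[cyl(-.087,-.065,.008),cyl(.065,.11,.008)])[0],T=Tk)
L=np.load("est.npz")["L"]
for n in ps:
    img=ps[n]["img"];K=5
    for nm,roi in(("tr",tr),("lo",lo)):
        a=roi[n];k=min(790/(a[2]-a[0]),590/(a[3]-a[1]));c=cv2.resize(img[a[1]:a[3],a[0]:a[2]],None,fx=k,fy=k,interpolation=cv2.INTER_CUBIC)
        def poly(pose,P,col,hull=True):
            q=(proj(ps[n],W(pose,P))-[a[0],a[1]]+.5)*k
            if hull:q=cv2.convexHull(q.astype(np.float32)).reshape(-1,2)
            cv2.polylines(c,[np.round(q).astype(np.int32)],hull,col,1)
        if nm=="tr":
            for y in(-.11,.11): poly(Tk,cyl(-.065,.065,.02,y),(0,255,255))
            for x in(-.091,.109): poly(Tk,[[x,-.15,.0145],[x,.15,.0145]],(255,255,0),False)
            poly(Tk,cyl(-.0911,-.071,.0175,0,.0045),(0,255,255))
            poly(Tk,[[.103,-.02,.064],[.103,.02,.064]],(0,255,255),False)
            poly(Tk,[[.103,-.009,.064],[.103,-.009,-.006],[.103,.009,-.006],[.103,.009,.064]],(255,255,0),False)
            poly(Tk,[[.092,-.02,.058],[.092,-.009,.012],[.092,-.009,-.006],[.092,.009,-.006],[.092,.009,.012],[.092,.02,.058]],(255,0,255),False)
        else:
            poly(L,cyl(-.065,.065,.02),(0,255,255)); poly(L,cyl(-.085,-.065,.006),(255,255,0)); poly(L,cyl(.065,.109,.006),(255,255,0))
        cv2.imwrite(f"pics/o_{nm}_{n}.png",c)
E
python3 run1.py
```

```text
[ 0.50355353 -0.18650107  0.044     ] [ 0.52172007 -0.38080627  0.044     ] 0.19515258875529912
loose [ 0.5144 -0.2925  0.0464  1.661 ] 95.1672978622668 144.86806046095083
[0.66615541 0.10727    0.07      ] [0.45263076 0.14780753 0.07      ] 0.21733859735419842
seat [0.5603 0.1287 0.0718 1.3798] 79.05464161799297 159.37905241574498
```

```bash
python3 - <<'E'
import cv2
for n in("tr_side","tr_top","lo_side","lo_top"): print(cv2.imread(f"pics/o_{n}.png").shape)
E
```

```text
(561, 790, 3)
(590, 499, 3)
(590, 447, 3)
(369, 790, 3)
```

View pics/o_tr_side.png

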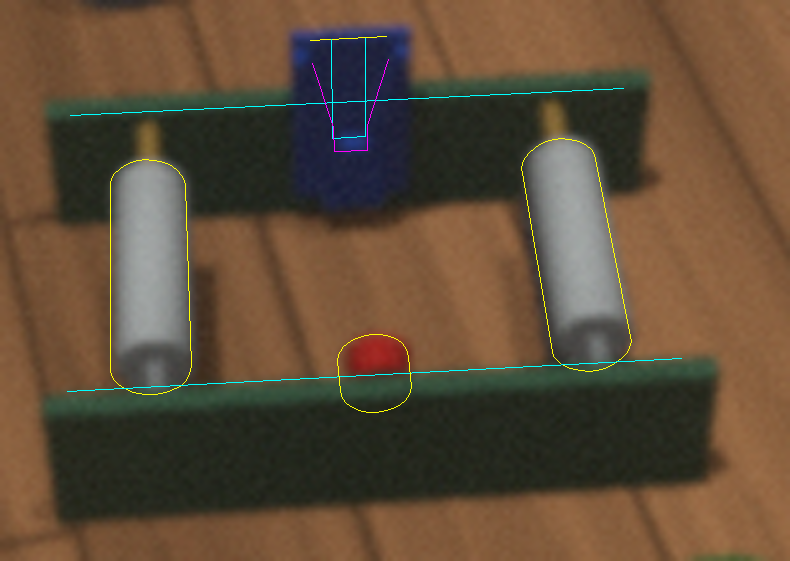

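View pics/o_tr_top.png

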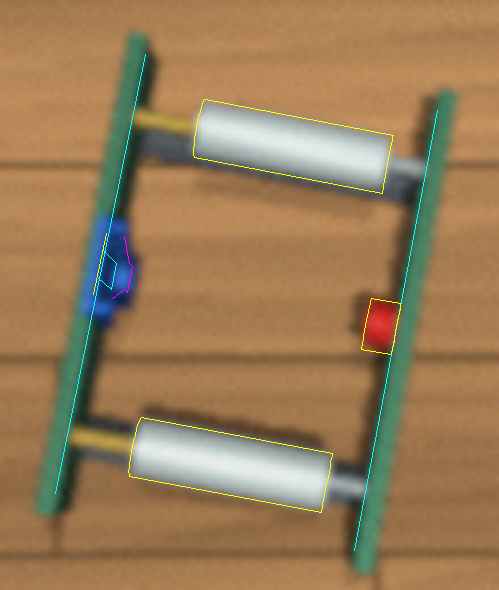

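View pics/o_lo_side.png

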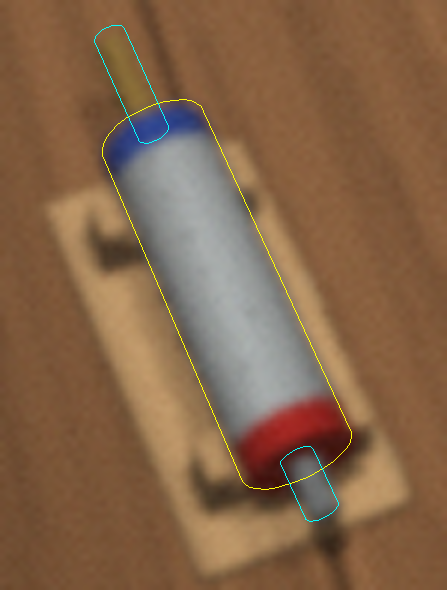

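View pics/o_lo_top.png

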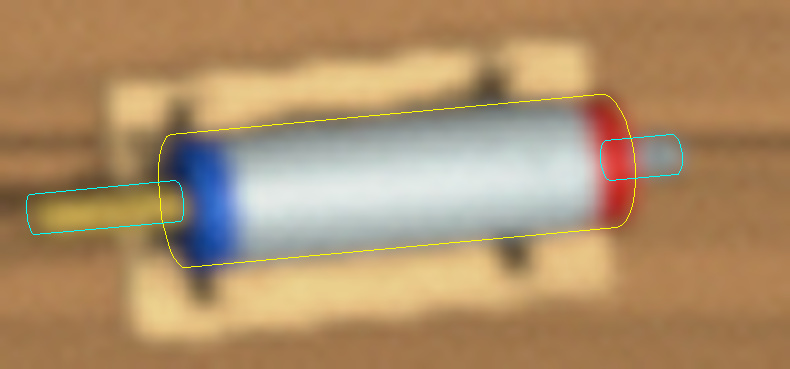

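```bash
cat > plan.py <<'E'
import sys,numpy as np
from scipy.spatial.transform import Rotation as R
from cell import *
def plan(pos,yaw,n,op):
    o=get_obs();p=np.array(o["tool_pos"]);r=R.from_euler("xyz",o["tool_rot"],degrees=True)
    rt=R.from_euler("xyz",[180,0,yaw],degrees=True)
    rv=(r.inv()*rt).as_rotvec()
    print("now",p.round(4),np.round(o["tool_rot"],2),"t",round(o["time_s"],2),"F",np.round(o["force"],1),"w",round(o["grip_width"],4))
    d=(np.array(pos)-p)/n
    out=[]
    for i in range(n):
        ri=r*R.from_rotvec(rv*i/n)
        out.append(" ".join([f"{op}"]+[f"{v:.4f}" for v in ri.inv().apply(d)]+[f"{v:.1f}" for v in np.degrees(rv)/n]))
    print("; ".join(out))
a=[float(v) for v in sys.argv[1:5]]
plan(a[:3],a[3],int(sys.argv[5]),sys.argv[6])
E
python3 plan.py 0.514 -0.293 0.25 95.2 10 1
```

```text
now [ 0.2178 -0.6124  0.2923] [179.99   0.    19.58] t 1.1 F [-0.2  0.  -0. ] w 0.0869
1 0.0386 -0.0202 0.0042 0.0 0.0 -7.6; 1 0.0409 -0.0149 0.0042 0.0 0.0 -7.6; 1 0.0425 -0.0094 0.0042 0.0 0.0 -7.6; 1 0.0434 -0.0037 0.0042 0.0 0.0 -7.6; 1 0.0435 0.0020 0.0042 0.0 0.0 -7.6; 1 0.0429 0.0077 0.0042 0.0 0.0 -7.6; 1 0.0415 0.0133 0.0042 0.0 0.0 -7.6; 1 0.0394 0.0186 0.0042 0.0 0.0 -7.6; 1 0.0366 0.0237 0.0042 0.0 0.0 -7.6; 1 0.0331 0.0283 0.0042 0.0 0.0 -7.6
```

Request:
carry_out(increments="1 0.039 -0.020 0.004 0 0 -7.6; 1 0.041 -0.015 0.004 0 0 -7.6; 1 0.043 -0.009 0.004 0 0 -7.6; 1 0.043 -0.004 0.004 0 0 -7.6; 1 0.044 0.002 0.004 0 0 -7.6; 1 0.043 0.008 0.004 0 0 -7.6; 1 0.042 0.013 0.004 0 0 -7.6; 1 0.039 0.019 0.004 0 0 -7.6; 1 0.037 0.024 0.004 0 0 -7.6; 1 0.033 0.028 0.004 0 0 -7.6; 1 0 0 0 0 0 0")

```text
time_s: 2.48
tool_pos: [0.5171, -0.2771, 0.2513]
tool_rot: [179.9, 0.2, 98.0]
force: [-0.5, -0.1, 0.2]
grip_width: 0.0874
```

```bash
python3 plan.py 0.514 -0.293 0.15 95.2 3 1
```

```text
now [ 0.5171 -0.2771  0.2513] [179.9    0.23  97.96] t 2.48 F [-0.5 -0.1  0.2] w 0.0874
1 -0.0050 -0.0018 0.0338 0.0 0.1 0.9; 1 -0.0051 -0.0017 0.0338 0.0 0.1 0.9; 1 -0.0051 -0.0016 0.0338 0.0 0.1 0.9
```

Request:
carry_out(increments="1 -0.005 -0.0018 0.034 0 0.1 0.9; 1 -0.005 -0.0017 0.034 0 0.1 0.9; 1 -0.005 -0.0016 0.034 0 0.1 0.9; 1 0 0 0 0 0 0")

```text
time_s: 2.98
tool_pos: [0.5131, -0.2968, 0.1483]
tool_rot: [179.9, 0.1, 94.9]
force: [0.6, 0.9, 0.3]
grip_width: 0.0868
```

```bash
python3 plan.py 0.514 -0.293 0.096 95.2 2 1; python3 - <<'E'
from cell import *
import cv2
p=read_camera("top");q=read_camera("side")
a=cv2.resize(p["img"][160:250,310:420],None,fx=5,fy=5,interpolation=cv2.INTER_CUBIC)
b=cv2.resize(q["img"][234:384,200:350],(450,450),interpolation=cv2.INTER_CUBIC)
cv2.imwrite("pics/g1t.png",a);cv2.imwrite("pics/g1s.png",b)
E
```

```text
now [ 0.5131 -0.2968  0.1483] [1.7986e+02 1.5000e-01 9.4870e+01] t 2.98 F [0.6 0.9 0.3] w 0.0868
1 0.0019 0.0005 0.0261 0.1 0.1 -0.2; 1 0.0019 0.0006 0.0261 0.1 0.1 -0.2
```

View pics/g1s.png

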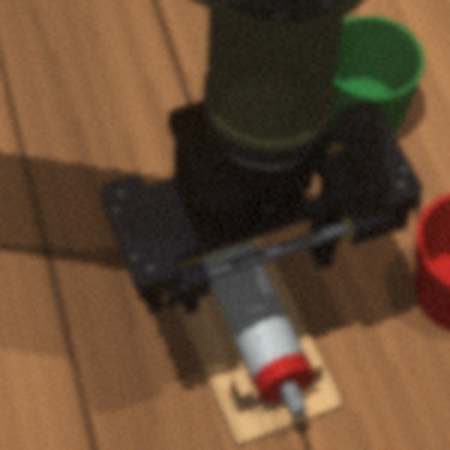

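View pics/g1t.png

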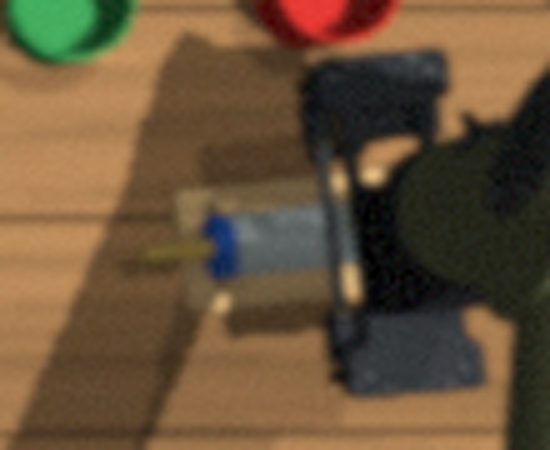

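Request:
carry_out(increments="1 0.002 0.0005 0.026 0.1 0.1 -0.2; 1 0.002 0.0005 0.026 0.1 0.1 -0.2; 1 0 0 0 0 0 0")

```text
time_s: 3.45
tool_pos: [0.5206, -0.2951, 0.106]
tool_rot: [179.2, 0.6, 95.3]
force: [-1.0, -0.1, 0.2]
grip_width: 0.087
```

Request:
carry_out(increments="0 0 0 0 0 0 0; 0 0 0 0 0 0 0; 0 0 0 0 0 0 0; 0 0 0 0 0 0 0; 0 0 0 0 0 0 0; 0 0 0 0 0 0 0", force=40)

```text
time_s: 4.2
tool_pos: [0.5152, -0.2979, 0.1106]
tool_rot: [179.9, 0.7, 95.2]
force: [-1.0, 0.7, 1.6]
grip_width: 0.039
```

Request:
carry_out(increments="1 0 0 0 0 0 0; 1 0 0 0 0 0 0; 1 0 0 0 0 0 0; 1 0 0 0 0 0 0")

```text
time_s: 4.7
tool_pos: [0.5166, -0.2978, 0.111]
tool_rot: [179.7, 0.7, 95.2]
force: [0.4, -0.6, -0.8]
grip_width: 0.0711
```

```bash
python3 plan.py 0.514 -0.293 0.096 95.2 2 1; python3 -c "
from cell import *
print(get_obs()['qpos'])"
```

```text
now [ 0.5166 -0.2978  0.111 ] [179.75   0.74  95.18] t 4.7 F [ 0.4 -0.6 -0.8] w 0.0711
1 0.0026 -0.0011 0.0075 0.1 0.4 -0.0; 1 0.0025 -0.0011 0.0075 0.1 0.4 -0.0
[ 48.30944702  22.36803701 -25.28068157 101.87370522  11.69856985
  57.66633711  23.6753842 ]
```

Request:
carry_out(increments="1 0.003 -0.002 0.006 0.1 0.4 0; 1 0.003 -0.001 0.006 0.1 0.4 0; 1 0 0 0.003 0 0 0")

```text
time_s: 5.08
tool_pos: [0.513, -0.2915, 0.0949]
tool_rot: [179.9, -0.1, 95.2]
force: [0.9, 0.4, -0.7]
grip_width: 0.0864
```

```bash
python3 plan.py 0.514 -0.293 0.096 95.2 2 1
```

```text
now [ 0.513  -0.2915  0.0949] [ 1.7995e+02 -1.3000e-01  9.5200e+01] t 5.08 F [ 0.9  0.4 -0.7] w 0.0864
1 -0.0008 0.0004 -0.0006 0.0 -0.1 -0.0; 1 -0.0008 0.0004 -0.0006 0.0 -0.1 -0.0
```

Request:
carry_out(increments="0 -0.001 0.001 -0.001 0 0 0; 0 0 0 0 0 0 0; 0 0 0 0 0 0 0; 0 0 0 0 0 0 0; 0 0 0 0 0 0 0; 0 0 0 0 0 0 0", force=45)

```text
time_s: 5.82
tool_pos: [0.5143, -0.2926, 0.0959]
tool_rot: [179.9, -0.1, 95.2]
force: [-0.6, 0.3, 0.6]
grip_width: 0.0394
```

```bash
python3 plan.py 0.514 -0.293 0.2 95.2 4 0;python3 plan.py 0.514 -0.293 0.2 95.2 4 0;
```

```text
now [ 0.5143 -0.2926  0.0959] [ 1.7994e+02 -1.2000e-01  9.5200e+01] t 5.83 F [-0.6  0.3  0.6] w 0.0394
0 -0.0000 -0.0001 -0.0260 0.0 -0.0 -0.0; 0 -0.0000 -0.0001 -0.0260 0.0 -0.0 -0.0; 0 -0.0001 -0.0001 -0.0260 0.0 -0.0 -0.0; 0 -0.0001 -0.0001 -0.0260 0.0 -0.0 -0.0
now [ 0.5143 -0.2926  0.0959] [ 1.7994e+02 -1.2000e-01  9.5200e+01] t 5.83 F [-0.6  0.3  0.6] w 0.0394
0 -0.0000 -0.0001 -0.0260 0.0 -0.0 -0.0; 0 -0.0000 -0.0001 -0.0260 0.0 -0.0 -0.0; 0 -0.0001 -0.0001 -0.0260 0.0 -0.0 -0.0; 0 -0.0001 -0.0001 -0.0260 0.0 -0.0 -0.0
```

Request:
carry_out(increments="0 0 0 -0.026 0 0 0; 0 0 0 -0.03 0 0 0; 0 0 0 -0.04 0 0 0; 0 0 0 -0.04 0 0 0; 0 0 0 -0.02 0 0 0; 0 0 0 0 0 0 0")

```text
time_s: 6.58
tool_pos: [0.5115, -0.2918, 0.2516]
tool_rot: [-179.6, -0.5, 95.2]
force: [0.2, 0.8, -3.8]
grip_width: 0.0388
```

```bash
python3 - <<'E'
from cell import *
import cv2,pickle
ps={n:read_camera(n) for n in("top","side")}
pickle.dump(ps,open("ps2.pkl","wb"))
p,q=ps["top"],ps["side"]
a=cv2.resize(p["img"][150:250,310:420],(495,450),interpolation=cv2.INTER_CUBIC)
b=cv2.resize(q["img"][234:384,210:310],(300,450),interpolation=cv2.INTER_CUBIC)
cv2.imwrite("pics/g2.png",cv2.hconcat([a,b]))
E
# seat axis u=(cos79.05,sin79.05)
python3 plan.py 0.5565 0.109 0.235 79.05 9 0
```

```text
now [ 0.5105 -0.2914  0.2494] [-179.44   -0.59   95.22] t 6.67 F [ 0.1 -0.  -4. ] w 0.0389
0 0.0438 0.0092 0.0020 -0.1 -0.1 1.8; 0 0.0441 0.0078 0.0019 -0.1 -0.1 1.8; 0 0.0443 0.0064 0.0019 -0.1 -0.1 1.8; 0 0.0445 0.0050 0.0019 -0.1 -0.1 1.8; 0 0.0446 0.0036 0.0018 -0.1 -0.1 1.8; 0 0.0447 0.0022 0.0018 -0.1 -0.1 1.8; 0 0.0448 0.0008 0.0017 -0.1 -0.1 1.8; 0 0.0448 -0.0006 0.0017 -0.1 -0.1 1.8; 0 0.0447 -0.0020 0.0016 -0.1 -0.1 1.8
```

View pics/g2.png

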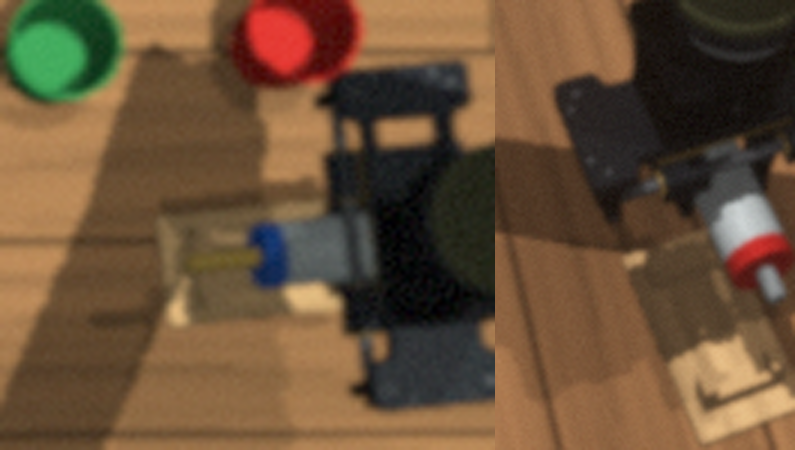

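The roller is up and level in the gripper: blue end at about (267,255) in the left half, red end at about (755,260) in the right half. The cradle is empty. Next I carry it to the track.

Request:
carry_out(increments="0 0.044 0.009 0.002 -0.1 -0.1 1.8; 0 0.044 0.008 0.002 -0.1 -0.1 1.8; 0 0.044 0.006 0.002 -0.1 -0.1 1.8; 0 0.045 0.005 0.002 -0.1 -0.1 1.8; 0 0.045 0.004 0.002 -0.1 -0.1 1.8; 0 0.045 0.002 0.002 -0.1 -0.1 1.8; 0 0.045 0.001 0.002 -0.1 -0.1 1.8; 0 0.035 0 0.002 -0.1 -0.1 1.8; 0 0.02 -0.002 0.002 -0.1 -0.1 1.6; 0 0.005 0 0 0 0 0; 0 0 0 0 0 0 0")

```text
time_s: 8.05
tool_pos: [0.5461, 0.0902, 0.2118]
tool_rot: [-178.6, 0.4, 78.6]
force: [0.2, -0.3, -4.0]
grip_width: 0.0389
```

```bash
python3 plan.py 0.5565 0.109 0.195 79.05 3 0
```

```text
now [0.5461 0.0902 0.2118] [-178.57    0.37   78.59] t 8.05 F [ 0.2 -0.3 -4. ] w 0.0389
0 0.0069 0.0023 0.0055 -0.5 0.1 -0.2; 0 0.0069 0.0023 0.0055 -0.5 0.1 -0.2; 0 0.0068 0.0022 0.0056 -0.5 0.1 -0.2
```

Request:
carry_out(increments="0 0.007 0.0023 0.004 -0.5 0.1 -0.2; 0 0.007 0.0023 0.004 -0.5 0.1 -0.2; 0 0.006 0.002 0.003 -0.5 0.1 -0.1; 0 0 0 0 0 0 0; 0 0 0 0 0 0 0")

```text
time_s: 8.68
tool_pos: [0.5572, 0.106, 0.1991]
tool_rot: [179.9, 0.1, 78.9]
force: [0.2, -0.4, -2.3]
grip_width: 0.0393
```

```bash
cat > look.py <<'E'
import sys
from cell import *
from h import *
tag=sys.argv[1]
ps={n:read_camera(n) for n in("top","side")}
o=get_obs();p=np.array(o["tool_pos"]);y=np.radians(o["tool_rot"][2])
from scipy.spatial.transform import Rotation as R
Rm=R.from_euler("xyz",o["tool_rot"],degrees=True).as_matrix()
c=p+Rm@[0,0,.051]
T=np.load("est.npz")["T"].copy(); T[2]=.0705
def RW(P): # roller frame: x = tool x, y=-tool y, z=-tool z
    return np.atleast_2d(P)@np.c_[Rm[:,0],-Rm[:,1],-Rm[:,2]].T+c
ca,sa=np.cos(T[3]),np.sin(T[3]);d=c-T[:3]
print("centre",c.round(4),"rel seat x,y,z mm",np.round([1e3*(d[0]*ca+d[1]*sa),1e3*(-d[0]*sa+d[1]*ca),1e3*d[2]],1),"rot",np.round(o["tool_rot"],2),"F",np.round(o["force"],1),"t",round(o["time_s"],2))
print("roller axis rel yaw",round(o["tool_rot"][2]-np.degrees(T[3]),2),"axis pitch up deg",round(float(np.degrees(np.arcsin(Rm[2,0]))),2))
rois={"top":(180,130,290,240),"side":(180,110,325,235)}
for n in ps:
    a=rois[n];k=min(790/(a[2]-a[0]),590/(a[3]-a[1]));im=cv2.resize(ps[n]["img"][a[1]:a[3],a[0]:a[2]],None,fx=k,fy=k,interpolation=cv2.INTER_CUBIC)
    raw=im.copy()
    for P in(cyl(-.065,.065,.02),cyl(-.085,-.065,.006),cyl(.065,.109,.006)):
        q=cv2.convexHull(((proj(ps[n],RW(P))-[a[0],a[1]]+.5)*k).astype(np.float32)).reshape(-1,2)
        cv2.polylines(im,[np.round(q).astype(np.int32)],True,(0,255,255),1)
    cv2.imwrite(f"pics/{tag}_{n}.png",im)
E
python3 look.py a1
```

```text
centre [0.5573 0.1059 0.1482] rel seat x,y,z mm [-23.   -1.4  77.7] rot [1.7987e+02 1.4000e-01 7.8860e+01] F [-0.3 -0.7 -2.8] t 8.78
roller axis rel yaw -0.19 axis pitch up deg -0.14
```

View pics/a1_top.png

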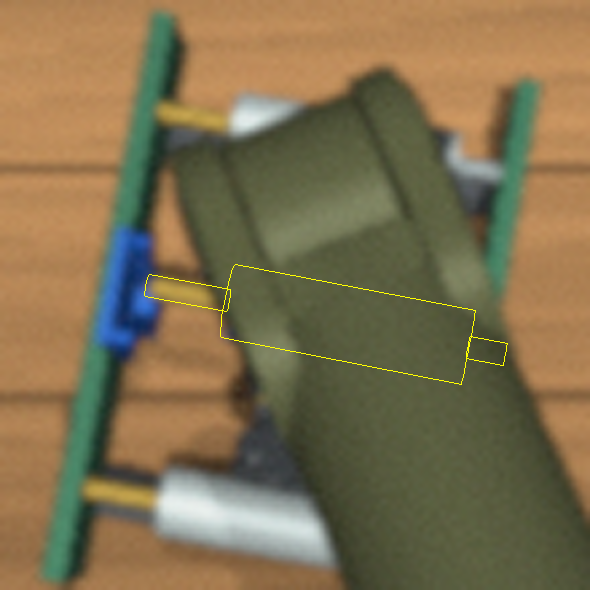

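View pics/a1_side.png

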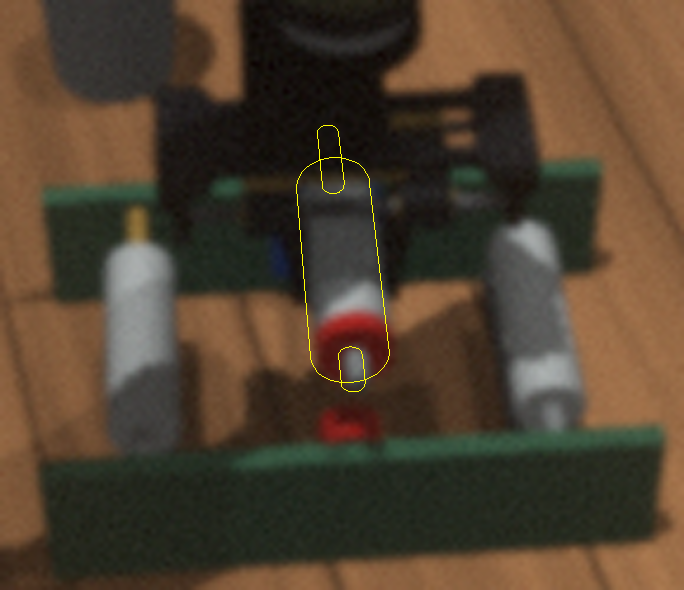

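Request:
carry_out(increments="0 0 -0.001 0.01 0 0 0.1; 0 0 -0.001 0.009 0 0 0.1; 0 0 0 0.006 0 0 0; 0 0 0 0 0 0 0; 0 0 0 0 0 0 0")

```text
time_s: 9.4
tool_pos: [0.5548, 0.1059, 0.1719]
tool_rot: [179.9, 0.2, 78.6]
force: [0.1, -0.2, -2.8]
grip_width: 0.0393
```

```bash
python3 look.py a2
```

```text
centre [0.555  0.1057 0.121 ] rel seat x,y,z mm [-23.7   0.9  50.5] rot [1.799e+02 1.700e-01 7.862e+01] F [ 0.  -0.  -2.7] t 9.5
roller axis rel yaw -0.44 axis pitch up deg -0.17
```

Request:
carry_out(increments="0 0.008 0 0.002 0 0 -0.2; 0 0.008 0 0.001 0 0 -0.2; 0 0.004 0 0.001 0 0 0; 0 0.004 0 0 0 0 0; 0 0 0 0 0 0 0")

```text
time_s: 10.12
tool_pos: [0.5601, 0.1295, 0.168]
tool_rot: [179.9, 0.3, 79.0]
force: [-0.1, -3.4, -2.7]
grip_width: 0.0391
```

```bash
python3 look.py a3
```

```text
centre [0.5601 0.1288 0.117 ] rel seat x,y,z mm [ 0.   0.2 46.5] rot [179.89   0.34  78.98] F [-2.  -3.3 -3. ] t 10.22
roller axis rel yaw -0.07 axis pitch up deg -0.34
```

View pics/a3_top.png

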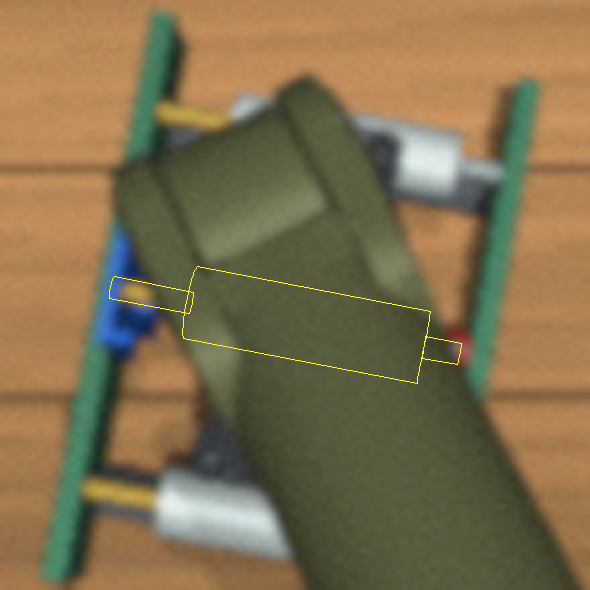

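View pics/a3_side.png

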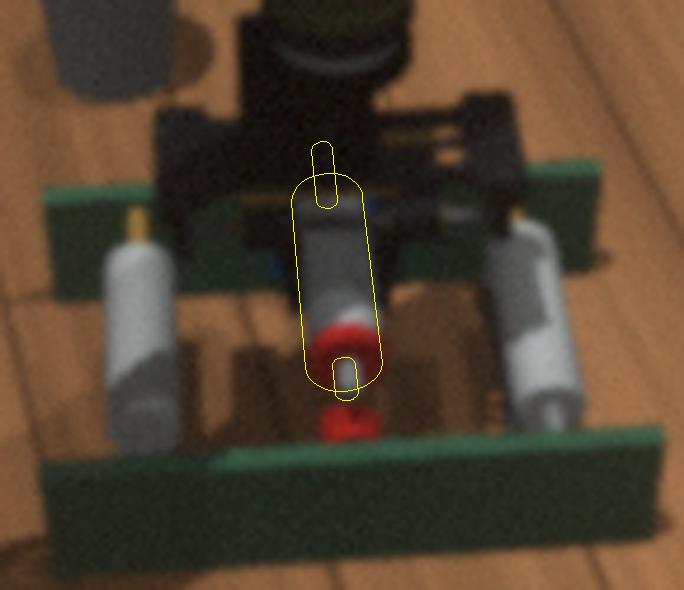

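Request:
carry_out(increments="0 0.006 0 0 0 0.2 0; 0 0.006 0 0 0 0.2 0; 0 0.004 0 0 0 0 0; 0 0.002 0 0 0 0 0; 0 0 0 0 0 0 0")

```text
time_s: 10.85
tool_pos: [0.5629, 0.1438, 0.167]
tool_rot: [-180.0, 0.3, 78.8]
force: [-1.2, -5.5, -1.5]
grip_width: 0.0387
```

```bash
python3 look.py a4
```

```text
centre [0.5628 0.1433 0.116 ] rel seat x,y,z mm [14.8  0.3 45.5] rot [-179.96    0.33   78.81] F [-2.5 -7.  -1.1] t 10.95
roller axis rel yaw -0.25 axis pitch up deg -0.33
```

View pics/a4_side.png

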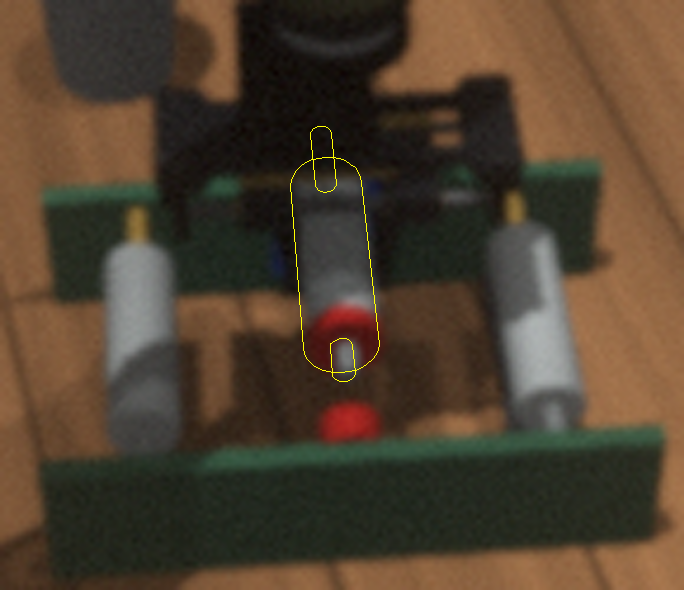

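Request:
carry_out(increments="0 0.005 0 0 0 0 0; 0 0.002 0 0.004 0 0.2 -0.1; 0 0.001 0 0.006 0 0.1 -0.1; 0 0.001 0 0.006 0 0 0; 0 0.001 0 0.003 0 0 0")

```text
time_s: 11.58
tool_pos: [0.5657, 0.1476, 0.1476]
tool_rot: [-180.0, 0.6, 78.7]
force: [-2.8, -6.7, -0.5]
grip_width: 0.0387
```

```bash
python3 look.py a5
```

```text
centre [0.5656 0.147  0.0965] rel seat x,y,z mm [18.9 -1.7 26. ] rot [-179.98    0.61   78.74] F [-1.2 -6.3 -1.2] t 11.68
roller axis rel yaw -0.32 axis pitch up deg -0.61
```

Request:
carry_out(increments="0 0 -0.002 0.002 0 0.4 -0.2; 0 0 -0.001 0.005 0 0.3 -0.2; 0 0 0 0.006 0 0 0; 0 0 0 0.003 0 0 0; 0 0 0 0 0 0 0")

```text
time_s: 12.3
tool_pos: [0.5644, 0.1427, 0.1312]
tool_rot: [179.9, 0.3, 78.8]
force: [-2.1, -5.6, -1.8]
grip_width: 0.039
```

```bash
python3 look.py a6
```

```text
centre [0.5645 0.1425 0.0804] rel seat x,y,z mm [14.3 -1.5  9.9] rot [179.91   0.31  78.83] F [-1.5 -5.9 -0.7] t 12.4
roller axis rel yaw -0.23 axis pitch up deg -0.31
```

View pics/a6_side.png

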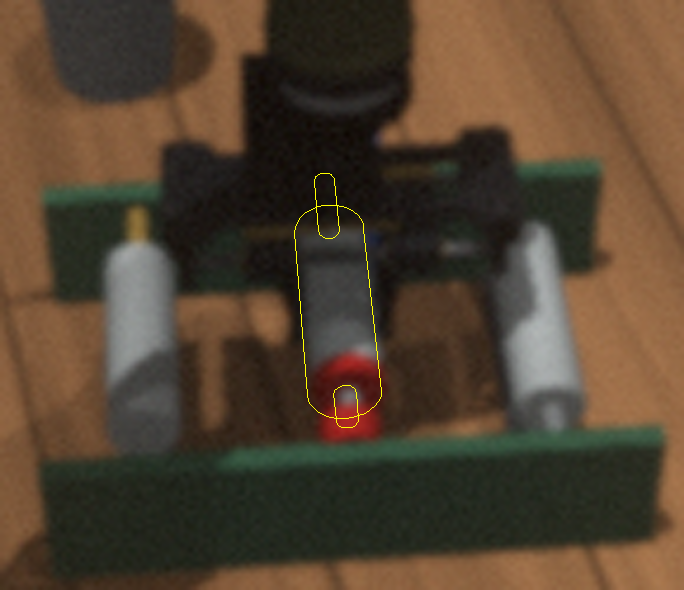

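View pics/a6_top.png

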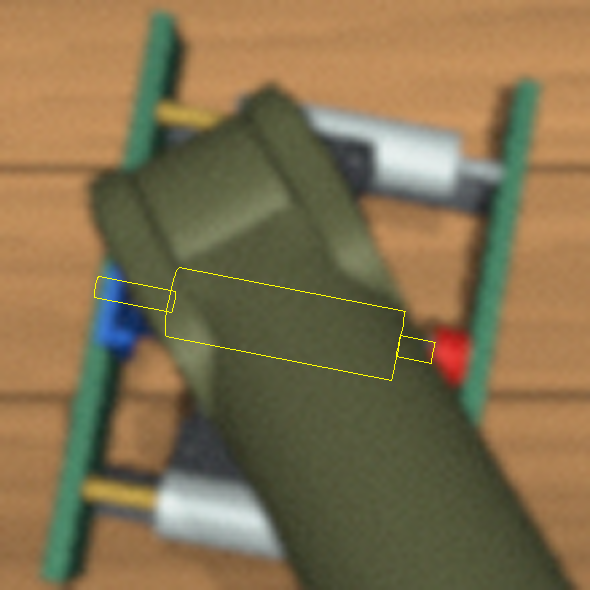

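Request:
carry_out(increments="0 0.006 -0.002 0.002 0 0.2 -0.2; 0 0.003 -0.001 0.003 0 0.1 -0.1; 0 0.001 -0.001 0.003 0 0.1 0; 0 0.001 0 0.001 0 0 0")

```text
time_s: 12.9
tool_pos: [0.5641, 0.1489, 0.1222]
tool_rot: [179.8, 0.4, 78.8]
force: [-1.7, -7.0, -0.6]
grip_width: 0.0391
```

```bash
python3 look.py a7
```

```text
centre [0.5642 0.1486 0.0712] rel seat x,y,z mm [20.3 -0.1  0.7] rot [179.84   0.37  78.83] F [-1.7 -6.7 -1.5] t 13.0
roller axis rel yaw -0.23 axis pitch up deg -0.37
```

View pics/a7_side.png

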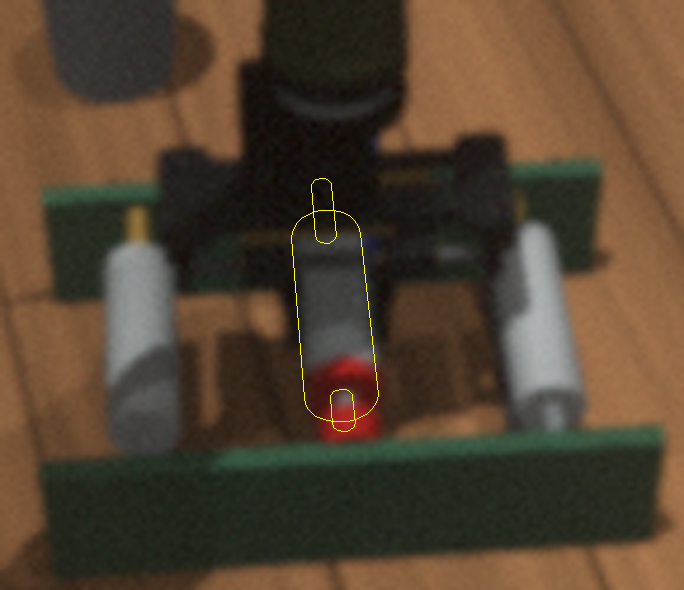

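Request:
carry_out(increments="0 -0.003 0 -0.002 0 0.2 -0.1; 0 -0.004 0 -0.0005 0 0.1 -0.1; 0 -0.003 0 0 0 0 0; 0 0 0 0 0 0 0")

```text
time_s: 13.5
tool_pos: [0.5619, 0.1359, 0.1235]
tool_rot: [180.0, 0.4, 78.9]
force: [-1.0, -4.0, -3.3]
grip_width: 0.0394
```

```bash
python3 look.py a8
```

```text
centre [0.562  0.136  0.0726] rel seat x,y,z mm [ 7.5 -0.2  2.1] rot [179.95   0.33  78.91] F [-0.8 -4.3 -3.4] t 13.6
roller axis rel yaw -0.14 axis pitch up deg -0.33
```

View pics/a8_side.png

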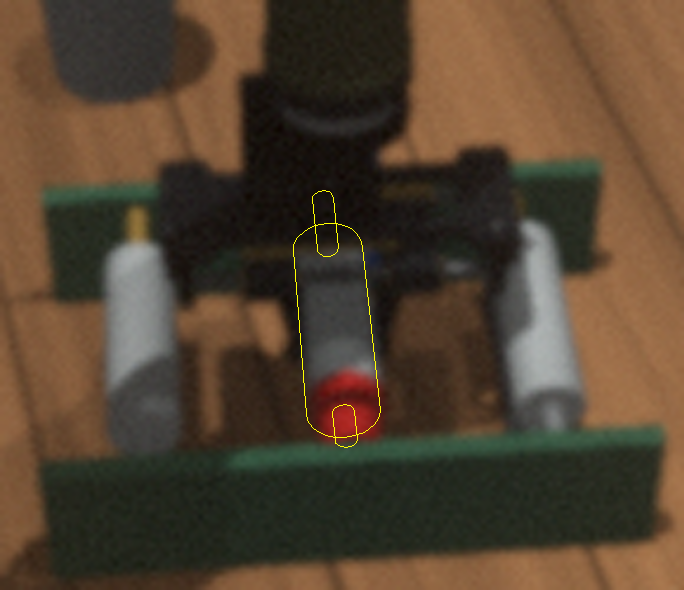

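Request:
carry_out(increments="0 -0.003 0 0 0 0.2 0; 0 -0.003 0 0.0005 0 0.1 0; 0 -0.001 0 0.0005 0 0 0; 0 0 0 0 0 0 0")

```text
time_s: 14.1
tool_pos: [0.5609, 0.1306, 0.123]
tool_rot: [179.9, -0.1, 79.0]
force: [-0.8, -2.8, -2.8]
grip_width: 0.0387
```

```bash
python3 look.py a9
```

```text
centre [0.561  0.1306 0.0719] rel seat x,y,z mm [ 2.  -0.4  1.4] rot [ 1.7989e+02 -1.1000e-01  7.8970e+01] F [-0.4 -3.2 -2.7] t 14.2
roller axis rel yaw -0.08 axis pitch up deg 0.11
```

View pics/a9_side.png

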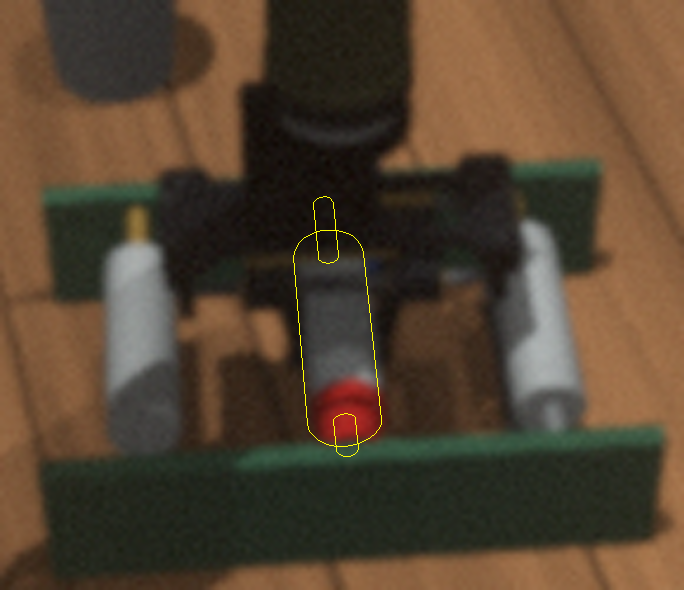

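Request:
carry_out(increments="0 -0.002 0 0.001 0 0 0; 0 -0.001 0 0.0005 0 0 0; 0 0 0 0 0 0 0; 0 0 0 0 0 0 0")

```text
time_s: 14.7
tool_pos: [0.5609, 0.1301, 0.1223]
tool_rot: [179.8, -0.3, 79.1]
force: [-1.0, -2.1, -2.7]
grip_width: 0.0393
```

```bash
python3 look.py b1
```

```text
centre [0.5611 0.1304 0.0713] rel seat x,y,z mm [ 1.8 -0.5  0.8] rot [179.79  -0.34  79.07] F [ 0.1 -2.  -2.7] t 14.8
roller axis rel yaw 0.01 axis pitch up deg 0.34
```

Request:
carry_out(increments="1 0 0 0 0 0 0; 1 0 0 0 0 0 0; 1 0 0 0 0 0 0; 1 0 0 0 0 0 0; 1 0 0 0 0 0 0; 1 0 0 0 0 0 0")

```text
time_s: 15.55
tool_pos: [0.5622, 0.1322, 0.1239]
tool_rot: [179.6, -0.5, 79.1]
force: [0.7, -0.1, 0.1]
grip_width: 0.0853
```

```bash
python3 look.py b2
```

```text
centre [0.5626 0.1326 0.0729] rel seat x,y,z mm [ 4.2 -1.6  2.4] rot [179.6   -0.54  79.13] F [-0.1 -0.1 -1. ] t 15.65
roller axis rel yaw 0.08 axis pitch up deg 0.54
```

View pics/b2_side.png

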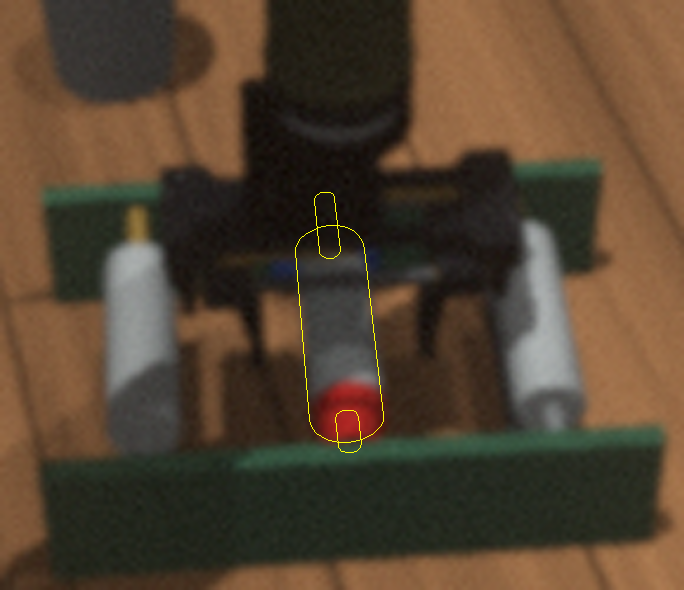

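Fingers are open on both sides (about x=255 and x=430) and the roller stays put, its red end at (348,410) against the socket. I retract upward and to the side to check.

Request:
carry_out(increments="1 0 0 -0.01 0 0 0; 1 0 0 -0.02 0 0 0; 1 0 0 -0.03 0 0 0; 1 0 0 -0.04 0 0 0; 1 -0.05 0 -0.03 0 0 0; 1 -0.06 0 -0.01 0 0 0; 1 -0.06 0 0 0 0 0; 1 -0.06 0 0 0 0 0; 1 -0.06 0 0 0 0 0; 1 -0.03 0 0 0 0 0; 1 0 0 0 0 0 0; 1 0 0 0 0 0 0")

```text
time_s: 17.15
tool_pos: [0.5031, -0.1886, 0.2833]
tool_rot: [178.4, -0.5, 79.6]
force: [0.8, 0.4, 0.1]
grip_width: 0.087
```

```bash
cat > chk.py <<'E'
from cell import *
from fit import *
ps={n:read_camera(n) for n in("side","top")}
T=np.load("est.npz")["T"]
tr={"side":(180,110,335,240),"top":(180,125,290,255)}
for n in ps:
    a=tr[n];k=min(790/(a[2]-a[0]),590/(a[3]-a[1]));im=cv2.resize(ps[n]["img"][a[1]:a[3],a[0]:a[2]],None,fx=k,fy=k,interpolation=cv2.INTER_CUBIC)
    for P in(cyl(-.065,.065,.02),cyl(-.065,.065,.02,-.11),cyl(-.065,.065,.02,.11),cyl(.065,.103,.006)):
        q=cv2.convexHull(((proj(ps[n],W(T,P))-[a[0],a[1]]+.5)*k).astype(np.float32)).reshape(-1,2)
        cv2.polylines(im,[np.round(q).astype(np.int32)],True,(0,255,255),1)
    cv2.imwrite(f"pics/fin_{n}.png",im); cv2.imwrite(f"pics/finraw_{n}.png",ps[n]["img"])
import pickle;pickle.dump(ps,open("ps3.pkl","wb"))
E
python3 chk.py
```

```text
(no output)
```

View pics/fin_side.png

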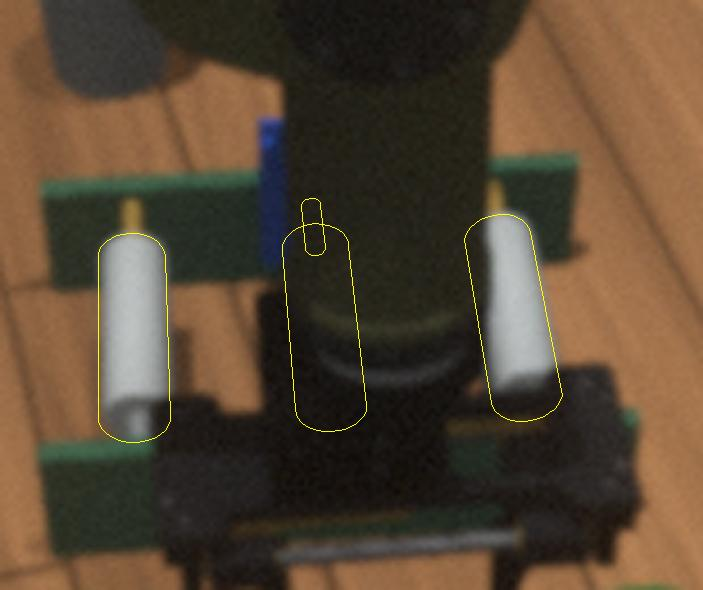

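View pics/fin_top.png

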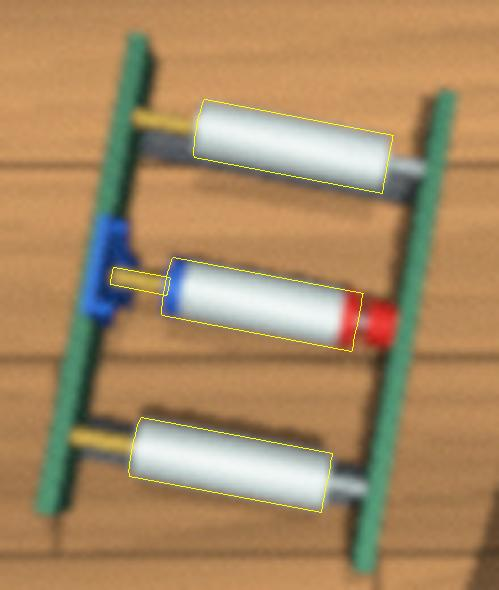

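The top view shows the roller on its outline: blue end at (175,287), red end at (350,318) at the socket. The arm blocks the side view, so I move it clear.

Request:
carry_out(increments="1 -0.05 0.03 -0.01 0 0 0; 1 -0.05 0.03 0 0 0 0; 1 -0.05 0.03 0 0 0 0; 1 -0.05 0.03 0 0 0 0; 1 -0.04 -0.03 0 0 0 0; 1 -0.04 -0.04 0 0 0 0; 1 -0.03 -0.05 0 0 0 0; 1 -0.02 -0.05 0 0 0 0; 1 0 0 0 0 0 0")

```text
time_s: 18.38
tool_pos: [0.4065, -0.5001, 0.2837]
tool_rot: [178.4, -1.1, 81.4]
force: [-0.1, -0.8, -0.7]
grip_width: 0.0871
```

```bash
python3 chk.py
```

```text
(no output)
```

View pics/fin_side.png

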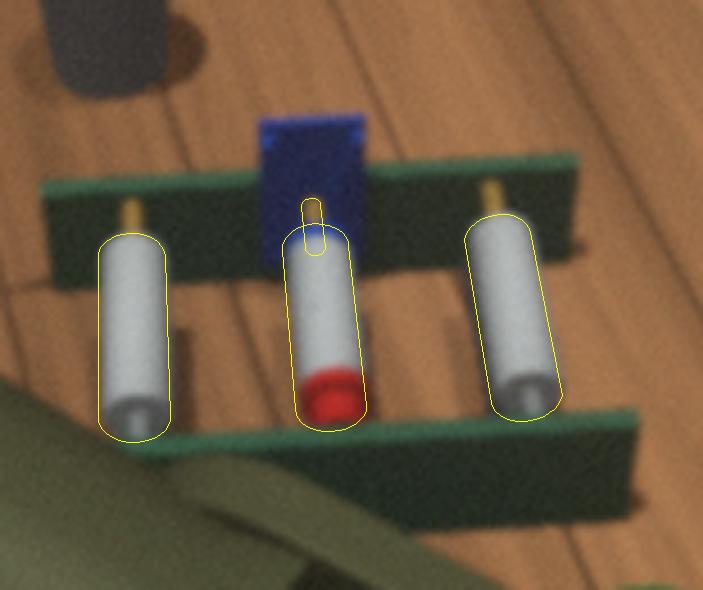

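View pics/finraw_top.png

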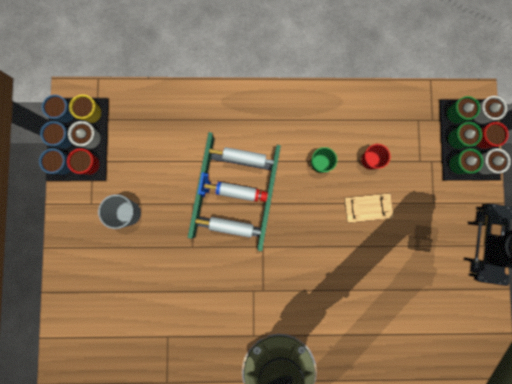

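Both views show the roller level and parallel to its neighbours. The plunger is at (312,210) in the slot and the red end at (333,400) is in the socket. The pots and bucket have not moved, and the arm is clear. I hand the job in.

```bash
python3 -c "
from cell import *
print(sign_off()); o=get_obs(); print(o['time_s'],o['force'])"
```

```text
the job is handed in; nothing more can be done
None
the job is handed in; nothing more can be done
```

The roller is back in the track, and I handed the job in at about 18.5 s of the 42 s allowed. `sign_off()` gave no verdict.

**What I did:**
- I gripped the roller across its middle and pressed the plunger on the blue back plate, high up.
- I squeezed the spring by about 24–26 mm, going by the arm's position; the measured force of about 7 N agrees.
- I slid the roller down level, without tilting the red end. I then moved it back into the red socket, let go and backed away.

**Last checks:**
- **Fit:** In both camera views the roller lies on the outline fitted from the two fixed rollers, within about a pixel (2–3 mm). It is level and parallel to them, with the plunger in the slot and the red end at the socket.
- **Surroundings:** In the top view the pots and bucket stand where they were, and the arm is clear of everything. I judged this by eye.

**What did not match:**
- **First grasp:** It closed about 15 mm too high, so I opened, lowered and gripped again.
- **Heights:** My camera fit put the loose roller 2.4 mm and the seat 1.3 mm above the stated heights. I used the stated heights for moving.
- **Final plunger position:** I could not read it directly. About 6 mm in is inferred from the roller's position.

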